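# Seat the keyed strainer insert in the juice filler's strainer pot

### The arm

A 6-joint arm with a two-finger parallel gripper is mounted at the origin on the work surface. World frame = base frame: x ahead of the robot, y to its left, z up, the work surface at z = 0. Lengths are in mm, angles in rad, forces in N, time in s.
With the tool pointing down it reaches from about 300 to 850 mm from the base axis. Payload 5.4 kg.
Tool frame: the origin (TCP) lies at the very end of the fingers, on their centre line; the grasp point (between the pads) lies 19 mm behind it (r.grip_point_offset is the distance from the TCP to the grasp point, in mm); z points along the fingers, y is the line along which they close (so a half turn about z gives the same grasp; the last joint's range is limited). The gripper opens to 85 mm and grips with 20 to 120 N. Pads are 22 mm wide; open, the fingers measure 114 mm over their backs; the gripper's body (76 mm by 85 mm) begins 54 mm behind the grasp point. The pads swing forward as they close: fully open they stand 13 mm farther back than shut.
Start: joints at [0.945, 0.158, 1.597, -0, 1.386, -0.21], TCP at [232.263, 525.985, 199.199] pointing down, gripper open.
Joint ranges: [-2.91, 2.91], [-0.94, 2.29], [0.18, 2.7], [-1.29, 4.43], [0.17, 2.64], [-3, 3]. Speed limits (rad/s): [2.57, 2.57, 3.14, 3.14, 3.14, 3.14].

### API

Orientations are given as a unit quaternion [x, y, z, w].
In Python, from cell import r gives the robot as it stands. The module is installed in compiled form; this text tells all that it offers. Calls block until the motion is done:
- r.move_to(position, orientation): joint-space move of the TCP to a pose.
- r.movel(position, rate=150, rotation=None, force_limit=None): straight line of the TCP; rotation=None keeps the orientation; rate is the mean speed in mm/s. With force_limit (N) it stops when the force on the tool has changed by that much, and returns True; else False.
- r.movej(angles): joint-space move.
- r.set_gripper(opening, strength=None): opening from 0.0 (shut) to 1.0 (fully open); strength is the grip in N (None keeps the last); returns when the fingers have stopped.
- r.pause(seconds).
- r.inverse_kinematics(position, orientation): joint angles nearest the present ones, or None.
- r.grab_frame(name): name is "scene" or "side" or "wrist"; returns (picture, depth): 384x512x3 uint8, red, green, blue; 384x512 float32, mm along the optical axis (not along the pixel's ray), 0 where there is no reading.
- r.camera_model(name): a dict with "mtx" (3x3 intrinsics, pixels), "distortion" ([k1, k2, p1, p2, k3] as OpenCV has them; the pictures are not rectified), "extrinsics" (4x4, takes a point from camera to world coordinates); the wrist camera has in their place "T_tool_cam" (4x4, takes a point from camera to tool coordinates, whose origin is the TCP and whose axes are the flange's). Camera axes: x right, y up, looking along -z (the intrinsics and any distortion apply to the point x, -y, -z); pixel columns grow to the right and rows downward; lengths in mm; the calibration is good to about 2 mm. A picture is of the moment at which its call begins: read the wrist's pose just before it. camera_model takes no time and is no camera call.
A pose or a line that the arm cannot do raises r.MotionError and nothing moves.
- r.close_job(): hands the job in; it is judged then, once.
Readings, each from a call of its own:
- r.read_time_s(): time.
- r.read_qpos(): joint angles.
- r.read_dq(): joint speeds.
- r.read_effort(): joint torques, N m.
- r.read_tcp_pos(): TCP position.
- r.read_ee_rot(): TCP orientation.
- r.read_contact_force(): force on the tool from outside, world axes, zero at the start.
- r.read_moment(): the same for the moment, N m.
- r.read_gripper_width(): opening from 0.0 (shut) to 1.0 (fully open).
- r.read_finger_force(): force on a finger pad.
Only numpy, scipy, OpenCV 4.12 (cv2) and the standard library are available. Lean on these libraries where they do the work, as an engineer would, in place of code of your own. Each camera call takes 0.05 s, during which the arm holds its last target. There are 200 camera calls.

### The job

Put the D-shaped strainer insert (the one with a flat on its side, not the fully round one) into the strainer pot on the bench: turn it so that its flat matches the flat of the pot's opening, lower it fully home onto the pot's floor and let go, without dropping it in from the rim. Leave the round strainer and the red cup standing where they are.

Things in the scene. Friction and masses are not known exactly. Their poses are not given: they have to be found in the camera images.
- insert: Loose white plastic strainer with dark holes, about 200 g: upright plug, radius 40, 40 high, cut by an upright flat 17 from its axis on its +x side (57 along x, 80 along y; mm). On top, on the axis, a dark steel grip bar 16 thick (x), 40 long (y), 34 high, top at 74; pinch it from above across its thickness. Needs a turn of 20 to 95 degrees. Origin: on the plug's axis at the underside; z up.
- pot: Fixed metal ring, outer radius 58 mm, on a 130 mm square plate; pipe stub on its +x side to 118 mm out, 41 high. D-shaped pocket: radius 46, flat wall 23 from the axis on +x (pipe side), rim 42 and floor 12 above the bench. Origin: ring axis at bench level; z up. Insert home: axes and x directions agree, underside at 12, body 10 above the rim. Play: 6 mm all round, about 10 degrees.
- round_insert: Bystander: a strainer insert of the same material, height, radius and grip bar, but fully round (radius 40 mm, no flat), loose; it does not fit this pot. Origin: on its axis at the underside; z up.
- cup: Bystander: an empty red drinking cup, 74 mm across the rim, 90 mm high, light, standing on the bench. Origin: centre of its underside.

How it is judged (in metres and radians):
At the end, for the whole second after the job is handed in: The D-shaped insert sits in the pot's pocket, released and at rest: underside within 4 mm of the pocket's floor, axis within 12 mm of the pot's axis, flat side to flat side within 0.4 rad, upright within 0.1 rad (z of insert in the frame of pot below 0.016 m and horizontal distance between insert and pot below 0.012 m and angle between the x axis of insert and the x axis of pot, either way round below 0.4 rad and angle between insert's own z axis and vertical below 0.1 rad and linear speed of insert below 0.02 m/s); the robot touches nothing.
It fails at once if the insert is dropped: it falls free of the fingers at more than 0.6 m/s (a fall of about 18 mm) (contact force between the fingers and insert below 0.01 N and linear speed of insert above 0.6 m/s).
It fails at once if the round strainer is moved more than 30 mm or tipped over (distance of round_insert from where it was at the start of the episode above 0.03 m or angle between round_insert's own z axis and vertical above 0.5 rad).
It fails at once if the cup is moved more than 30 mm or tipped over (distance of cup from where it was at the start of the episode above 0.03 m or angle between cup's own z axis and vertical above 0.5 rad).
It also fails if it takes over 40 s, if anything falls off the work surface, if the arm or the gripper's body presses on something with over 40 N, if the wrist force passes 120 N, or if a joint passes its speed limit or range.

## Working session

There is one attempt and no reset: what is moved stays moved. The work goes in short steps, each a Python script; the robot and the scene stay as the last script left them, time stands still between calls to the robot, and variables do not carry over. Pictures are saved under pics/ and viewed, at most 10 in all, crops included, and the job is handed in when it is done.

```bash
mkdir -p pics && python3 - <<'E'
from cell import r
import cv2, numpy as np
ims=[]
for n in ("scene","side","wrist"):
    c,d=r.grab_frame(n); np.savez(f"{n}0.npz",c=c,d=d); ims.append(c)
    m=r.camera_model(n); print(n,m["mtx"].round(1).tolist(),np.round(m["distortion"],3).tolist()); print(np.round(m.get("extrinsics",m.get("T_tool_cam")),3).tolist(), (d>0).mean())
for n,c in zip(("scene","side"),ims): cv2.imwrite(f"pics/{n}0.png",cv2.resize(c[:,:,::-1],None,fx=1.5,fy=1.5))
print(r.read_ee_rot(), r.read_time_s())
E
```

```text
scene [[347.7, 0.0, 259.5], [0.0, 347.7, 190.3], [0.0, 0.0, 1.0]] [-0.07, 0.0, 0.0, 0.0, 0.0]
[[0.522, -0.565, 0.639, 1104.222], [0.853, 0.358, -0.38, -304.281], [-0.014, 0.744, 0.669, 549.349], [0.0, 0.0, 0.0, 1.0]] 0.9958038330078125
side [[423.1, 0.0, 264.7], [0.0, 423.1, 194.0], [0.0, 0.0, 1.0]] [-0.137, 0.0, 0.0, 0.0, 0.0]
[[0.891, 0.239, -0.386, 231.749], [-0.454, 0.442, -0.774, -730.545], [-0.015, 0.864, 0.503, 501.219], [0.0, 0.0, 0.0, 1.0]] 0.9959869384765625
wrist [[300.9, 0.0, 259.3], [0.0, 300.9, 192.7], [0.0, 0.0, 1.0]] [-0.025, 0.0, 0.0, 0.0, 0.0]
[[0.0, 0.949, 0.316, 81.896], [1.0, 0.0, -0.0, -1.025], [-0.0, 0.316, -0.949, -175.868], [0.0, 0.0, 0.0, 1.0]] 0.9961802164713541
[ 2.06388513e-01  9.78469870e-01 -6.41832814e-04 -2.87966255e-04] 0.15
```

View pics/scene0.png

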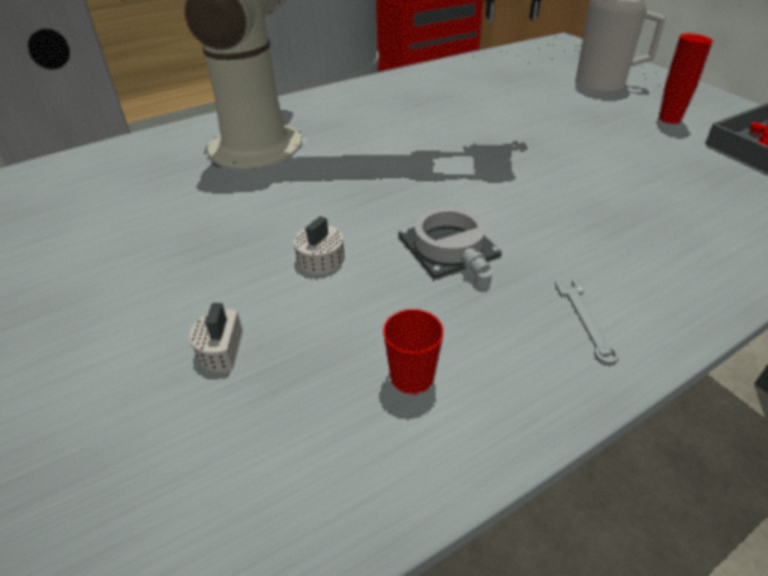

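View pics/side0.png

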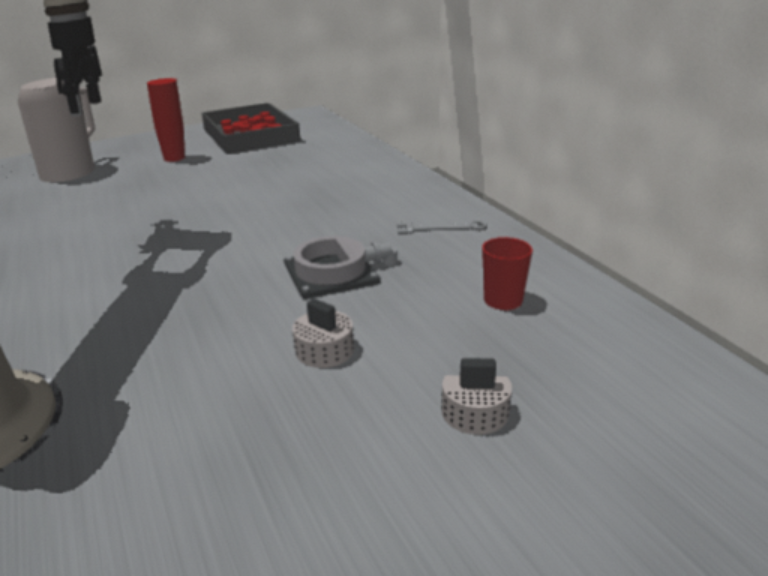

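The scene view (1.5x) shows the D-insert at (216,340), the round one at (319,248), the pot at (450,237) with its pipe at (480,265), and the cup at (413,350). The side view agrees: D (477,395), round (323,335), pot (332,262). Next I get rough positions from depth, then a near look.

```bash
cat > h.py <<'E'
import numpy as np, cv2
from scipy.spatial.transform import Rotation as R
from cell import r
def pose():
    T=np.eye(4); T[:3,:3]=R.from_quat(r.read_ee_rot()).as_matrix(); T[:3,3]=r.read_tcp_pos(); return T
def T_of(n, T=None):
    m=r.camera_model(n); return m["extrinsics"] if n!="wrist" else (pose() if T is None else T)@m["T_tool_cam"]
def rays(n, uv):
    m=r.camera_model(n); p=cv2.undistortPoints(np.float64(uv).reshape(-1,1,2),np.array(m["mtx"]),np.array(m["distortion"])).reshape(-1,2)
    return np.c_[p[:,0],-p[:,1],-np.ones(len(p))]
def cloud(n, d, T):
    v,u=np.mgrid[:d.shape[0],:d.shape[1]]
    P=rays(n,np.c_[u.ravel(),v.ravel()])*d.reshape(-1,1)
    return (P@T[:3,:3].T+T[:3,3]).reshape(*d.shape,3)
def on_plane(n, uv, z, T):
    D=rays(n,uv)@T[:3,:3].T; o=T[:3,3]
    return (o+D*((z-o[2])/D[:,2])[:,None])[:,:2]
def down(yaw):  # tool z down, tool y (closing line) at angle yaw from world x
    y=np.array([np.cos(yaw),np.sin(yaw),0]); z=np.array([0,0,-1.]); return R.from_matrix(np.c_[np.cross(y,z),y,z]).as_quat()
E
python3 - <<'E'
from h import *
for n,boxes in (("scene",dict(D=(185,290,250,380),Rd=(288,210,350,280),pot=(395,200,500,290),cup=(380,305,445,395))),("side",dict(D=(435,350,520,440),Rd=(288,295,358,370),pot=(280,230,405,298),cup=(475,235,538,310)))):
    z=np.load(n+"0.npz"); P=cloud(n,z["d"],np.array(T_of(n)))
    for k,b in boxes.items():
        a=np.array(b)/1.5; a=a.astype(int); Q=P[a[1]:a[3],a[0]:a[2]].reshape(-1,3)
        for lo,hi in ((66,82),(36,46)):
            s=Q[(Q[:,2]>lo)&(Q[:,2]<hi)]
            if len(s): print(n,k,lo,len(s),s.mean(0).round(),(s.max(0)-s.min(0)).round())
T=pose(); print("tool x axis",T[:3,0].round(2),"y",T[:3,1].round(2))
E
```

```text
scene D 66 147 [ 574. -256.   72.] [40. 30. 10.]
scene D 36 517 [ 575. -267.   40.] [80. 73. 10.]
scene Rd 66 95 [462. -56.  72.] [28. 39. 10.]
scene Rd 36 407 [468. -57.  40.] [82. 80. 10.]
scene pot 36 719 [564. 142.  41.] [165. 117.   9.]
scene cup 66 427 [747. -60.  74.] [70. 70. 16.]
scene cup 36 195 [749. -61.  41.] [64. 63. 10.]
side D 66 204 [ 566. -258.   72.] [40. 31. 10.]
side D 36 765 [ 561. -268.   40.] [82. 73. 10.]
side Rd 66 138 [455. -57.  72.] [28. 38. 10.]
side Rd 36 569 [452. -64.  41.] [78. 81. 10.]
side pot 36 545 [551. 139.  40.] [155. 119.   8.]
side cup 66 380 [745. -62.  74.] [71. 74. 16.]
side cup 36 116 [730. -81.  41.] [59. 48. 10.]
tool x axis [-0.91  0.4   0.  ] y [ 0.4   0.91 -0.  ]
```

```bash
python3 - <<'E'
from h import *
out=[]
for k,(x,y) in dict(pot=(548,138),D=(570,-262)).items():
    r.move_to([x,y,240],down(np.arctan2(y,x))); r.pause(.3)
    T=pose(); c,d=r.grab_frame("wrist"); np.savez(f"w_{k}.npz",c=c,d=d,T=T); out.append(c)
    P=cloud("wrist",d,T_of("wrist",T))
    near=np.hypot(P[...,0]-x,P[...,1]-y)<75
    for lo,hi in ((66,82),(34,48)):
        s=P[near&(P[...,2]>lo)&(P[...,2]<hi)]
        if len(s): print(k,lo,len(s),s.mean(0).round(1),(s.max(0)-s.min(0)).round(1))
cv2.imwrite("pics/w1.png",cv2.resize(np.hstack(out)[:,:,::-1],(800,300),interpolation=cv2.INTER_AREA))
print(r.read_time_s(),r.read_qpos())
E
```

```text
pot 34 3673 [555.8 146.4  42.5] [135.4 116.4  11.8]
D 66 485 [ 569.3 -254.8   74.3] [39.3 31.1 10.9]
D 34 1793 [ 564.6 -262.6   41.1] [79.1 72.7 13.2]
4.1583 [-6.22277581e-01  2.69346997e-01  1.38763841e+00  3.00530856e-05
  1.48450617e+00 -1.92325867e-01]
```

View pics/w1.png

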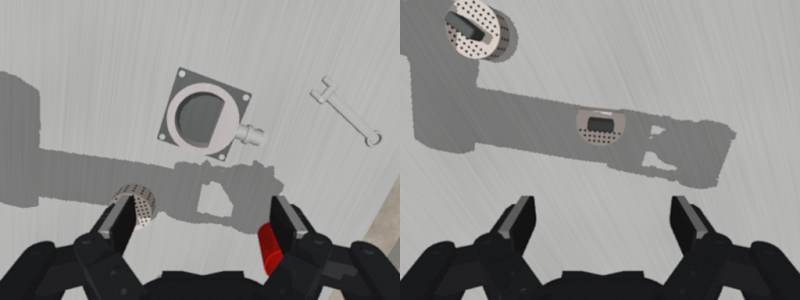

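The wrist pair shows the pot at (205,112), with the pipe and flat to lower right (250,132), and the D-insert at (601,127), its flat toward image top. Next I fit both.

```bash
cat > fit.py <<'E'
from h import *
def bar(P,c0,zt=74):
    m=(np.hypot(P[...,0]-c0[0],P[...,1]-c0[1])<60)&(abs(P[...,2]-zt)<5)
    s=P[m][:,:2]; (c,sz,a)=cv2.minAreaRect(s.astype(np.float32)); a=np.radians(a+(90 if sz[0]>sz[1] else 0)) # normal = short side
    body=P[(np.hypot(P[...,0]-c0[0],P[...,1]-c0[1])<60)&(abs(P[...,2]-zt+34)<4)][:,:2].mean(0)
    n=np.array([np.cos(a),np.sin(a)]); 
    if n@(body-c)>0: a+=np.pi
    return np.array(c),sz,(a+np.pi)%(2*np.pi)-np.pi,body-c
def pot(P,T,c0,z=42):
    rim=((np.hypot(P[...,0]-c0[0],P[...,1]-c0[1])<90)&(abs(P[...,2]-z)<4)).astype(np.uint8)
    cs,h=cv2.findContours(rim,cv2.RETR_CCOMP,cv2.CHAIN_APPROX_NONE)
    holes=[c for c,k in zip(cs,h[0]) if k[3]>=0]; C=max(holes,key=cv2.contourArea)
    q=on_plane("wrist",C.reshape(-1,2),z,T_of("wrist",T))
    pts=P[rim>0][:,:2]; far=pts[np.hypot(*(pts-q.mean(0)).T)>72].mean(0)  # pipe
    c=q.mean(0); n=(far-c)/np.linalg.norm(far-c); c=c+n*10
    for _ in range(8):
        d=q-c; t=np.array([-n[1],n[0]]); L=q[(d@n>14)&(abs(d@t)<30)]; A=q[(d@n<8)]
        v=cv2.fitLine(L.astype(np.float32),cv2.DIST_HUBER,0,.01,.01).ravel()[:2]; m=np.array([v[1],-v[0]]); n=m*np.sign(m@n)
        x=np.linalg.lstsq(np.c_[2*A,np.ones(len(A))],(A**2).sum(1),rcond=None)[0]; c=x[:2]
    return c,np.sqrt(x[2]+c@c),np.arctan2(n[1],n[0]),np.arctan2(*(far-c)[::-1]),((L-c)@n).mean()
E
python3 - <<'E'
from fit import *
z=np.load("w_pot.npz"); T=z["T"]; print(pot(cloud("wrist",z["d"],T_of("wrist",T)),T,(548,140)))
z=np.load("w_D.npz"); T=z["T"]; print(bar(cloud("wrist",z["d"],T_of("wrist",T)),(569,-256)))
for n,c in (("scene",(574,-256)),("side",(566,-258))):
    print(n,bar(cloud(n,np.load(n+"0.npz")["d"],np.array(T_of(n))),c))
E
```

```text
(array([545.62659069, 146.06512299]), np.float64(45.867122122495736), np.float64(-0.09509511547253865), np.float64(-0.09982925765566346), np.float64(23.562028421994615))
(array([ 568.79223633, -255.83798218]), (16.295211791992188, 39.78148651123047), np.float64(1.0431612642484733), array([-4.43941827, -7.02055518]))
scene (array([ 571.5703125 , -255.61178589]), (15.836444854736328, 39.629600524902344), np.float64(1.0521574889897884), array([  3.13742024, -11.35501385]))
side (array([ 568.12072754, -256.41693115]), (18.284414291381836, 39.23274612426758), np.float64(0.9969245266669535), array([ -7.35307204, -11.74065614]))
```

```bash
python3 - <<'E'
from h import *
c=[568.8,-255.8]; a=1.043
r.set_gripper(0.75,60)
r.move_to([*c,110],down(a))
print(r.movel([*c,44],rate=80,force_limit=15), r.read_tcp_pos())
r.set_gripper(0.0,60); print(r.read_gripper_width(),r.read_finger_force(),r.read_contact_force())
r.movel([*c,180],rate=120); r.pause(.2)
print(r.read_gripper_width(),r.read_finger_force(),r.read_contact_force())
p=[545.6,146.1]
r.move_to([*p,180],down(-0.098)); r.movel([*p,110],rate=100); r.pause(.3)
T=pose(); col,d=r.grab_frame("wrist"); np.savez("w_over.npz",c=col,d=d,T=T)
s,ds=r.grab_frame("scene"); t,dt=r.grab_frame("side"); np.savez("over.npz",s=s,ds=ds,t=t,dt=dt)
im=np.hstack([cv2.resize(col,(400,300)),cv2.resize(s[90:230,200:387],(400,300))])
cv2.imwrite("pics/over.png",im[:,:,::-1]); print(r.read_time_s(),T[:3,3],r.read_qpos())
E
```

```text
False [ 569.28630264 -256.14742265   44.66956089]
0.0027099649609809893 0.0 [-0.46765497 -0.30665062  0.1826551 ]
0.005520349441009949 0.0 [-0.16252662 -0.1430536   0.52652926]
11.7917 [545.95946125 146.1463781  110.54336239] [4.77540401e-02 2.16192807e-01 1.71359781e+00 8.74132567e-06
 1.21149142e+00 1.45716910e-01]
```

View pics/over.png

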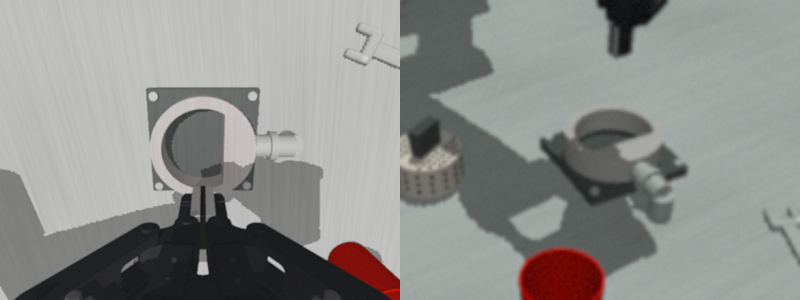

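The gripper closed on nothing, and the pot is free and undisturbed. The wrist view has it at (203,145), as expected. Next I see what happened to the D-insert.

```bash
python3 - <<'E'
from fit import *
r.set_gripper(0.75,60)
r.move_to([545,146,200],down(-0.098))
x,y=570,-262
r.move_to([x,y,240],down(np.arctan2(y,x))); r.pause(.3)
T=pose(); c,d=r.grab_frame("wrist"); P=cloud("wrist",d,T_of("wrist",T)); np.savez("w_D2.npz",c=c,d=d,T=T)
try: print(bar(P,(569,-256)))
except Exception as e: print(e)
z=np.load("over.npz"); s=z["s"]; t=z["t"]
im=np.hstack([cv2.resize(c,(400,300)),cv2.resize(t[200:320,250:410],(400,300))])
cv2.imwrite("pics/D2.png",im[:,:,::-1]); print(r.read_time_s())
E
```

```text
(array([ 568.89489746, -255.71611023]), (16.30460548400879, 39.81325149536133), np.float64(1.0456078437629017), array([-4.47946146, -7.23064005]))
14.7333
```

View pics/D2.png

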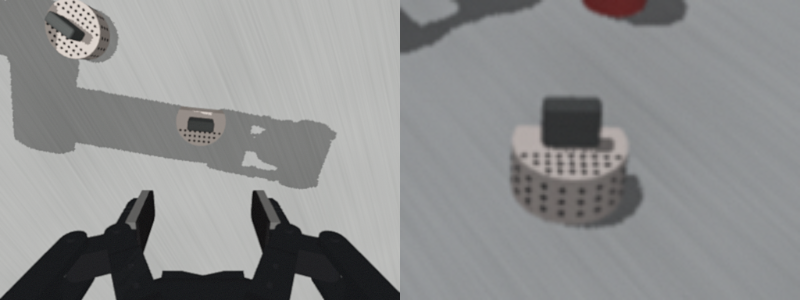

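The D-insert has not moved at all: (201,127) in the wrist view, same fit. So the fingers never met the bar. I check where the fingertips really are in the fixed cameras' depth.

```bash
python3 - <<'E'
from h import *
z=np.load("over.npz"); print("TCP read",np.load("w_over.npz")["T"][:3,3])
for n,k in (("scene","ds"),("side","dt")):
    P=cloud(n,z[k],np.array(T_of(n)))
    m=(np.hypot(P[...,0]-546,P[...,1]-146)<150)&(P[...,2]>65)&(P[...,2]<300)
    Q=P[m]
    print(n,len(Q)); 
    lo=np.percentile(Q[:,2],0.5); print("min z",Q[:,2].min(),lo)
    for a in range(int(lo),int(lo)+60,12):
        s=Q[(Q[:,2]>=a)&(Q[:,2]<a+12)]; print(a,len(s),s.mean(0).round(1) if len(s) else '')
E
```

```text
TCP read [545.95946125 146.1463781  110.54336239]
scene 1686
min z 143.84975563024904 146.19167090382527
146 45 [551.9 139.8 152.8]
158 55 [553.7 140.2 163.7]
170 50 [553.5 140.2 175.3]
182 72 [552.6 137.8 189.8]
194 113 [551.9 137.7 199.1]
side 2020
min z 141.5029886498695 147.5322764885531
147 54 [542.8 137.9 153.7]
159 58 [542.4 138.1 165.3]
171 65 [543.3 138.3 176.8]
183 114 [543.4 135.9 190. ]
195 175 [547.1 138.8 200.6]
```

```bash
python3 - <<'E'
from h import *
M=np.array(r.camera_model("wrist")["T_tool_cam"])
for f in ("w_over","w_D2","w_D"):
    z=np.load(f+".npz"); Q=cloud("wrist",z["d"],M).reshape(-1,3)   # tool frame
    Q=Q[(abs(Q[:,0])<25)&(abs(Q[:,1])<60)&(Q[:,2]<30)&(Q[:,2]>-70)]
    print(f,len(Q),"z max",np.sort(Q[:,2])[-5:].round(1)); s=Q[Q[:,2]>Q[:,2].max()-8]; print(s.mean(0).round(1),s.min(0).round(1),s.max(0).round(1))
z=np.load("w_D2.npz"); P=cloud("wrist",z["d"],T_of("wrist",z["T"])); b=P[(np.hypot(P[...,0]-569,P[...,1]+262)>70)&(np.hypot(P[...,0]-569,P[...,1]+262)<120)&(P[...,2]<30)]; print("bench z",b[:,2].mean())
print(r.grip_point_offset,r.read_gripper_width())
E
```

```text
w_over 1907 z max [-37.2 -37.1 -37.1 -37.1 -37. ]
[  8.4  -0.2 -41.8] [  5.1 -13.6 -45. ] [ 10.8  13.3 -37. ]
w_D2 2931 z max [-39.2 -39.2 -39.1 -39.  -38.9]
[  2.3  -0.3 -43.8] [-12.9 -44.1 -46.9] [ 10.6  43.7 -38.9]
w_D 2637 z max [-46.2 -46.2 -46.1 -46.  -45.9]
[  1.9  -1.3 -50.8] [-12.6 -54.9 -53.9] [ 10.8  54.4 -45.9]
bench z 1.0880704411078859
18.700000000000003 0.7477280063350034
```

All three cameras agree that the fingers end about 34 mm short of the stated TCP (shut tips at tool z ≈ -34, laterally centred). So the first close happened above the bar. I repeat the grasp with the TCP lowered by that amount, using a force guard.

```bash
python3 - <<'E'
from h import *
c=[568.8,-255.8]; a=1.044
r.move_to([*c,110],down(a)); r.movel([*c,50],rate=120)
print(r.movel([*c,12],rate=50,force_limit=15), r.read_tcp_pos())
r.set_gripper(0.0,60); print(r.read_gripper_width(),r.read_finger_force(),r.read_contact_force())
w=r.read_gripper_width()
if w>0.1:
    r.movel([*c,40],rate=80); r.pause(.2)
    print(r.read_gripper_width(),r.read_finger_force(),r.read_contact_force())
    M=np.array(r.camera_model("wrist")["T_tool_cam"]); col,d=r.grab_frame("wrist"); s,ds=r.grab_frame("side")
    np.savez("w_g.npz",c=col,d=d,T=pose()); P=cloud("side",ds,np.array(T_of("side")))
    q=P[(np.hypot(P[...,0]-569,P[...,1]+256)<60)]; print("z range of plug near side",np.percentile(q[:,2],[50,95,99]))
    im=np.hstack([cv2.resize(col,(400,300)),cv2.resize(s[170:320,230:430],(400,300))]); cv2.imwrite("pics/g.png",im[:,:,::-1])
print(r.read_time_s())
E
```

```text
False [ 569.07056861 -255.99130739   12.32309763]
0.1780816381580952 60.02252519130707 [-0.0162456  -0.38593847  1.28646153]
0.17832888324406093 59.69886124134064 [-1.19572086  0.13970346 -2.73167675]
z range of plug near side [220.81648562 413.660892   418.58623018]
18.9
```

View pics/g.png

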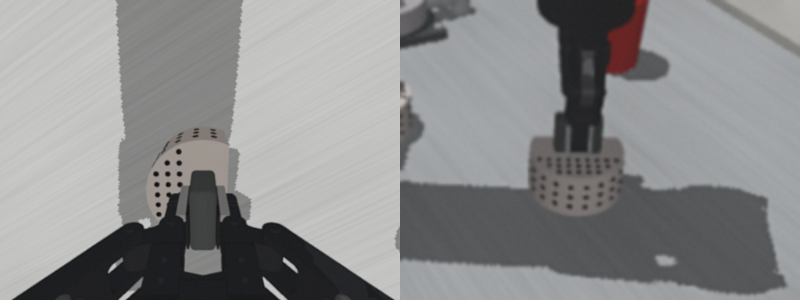

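The wrist view shows the bar pinched at (203,205) with the flat to the right. The side view shows the plug at (577,180), lifted and upright. On to the pot, stopping 15 mm over the rim to check.

```bash
python3 - <<'E'
from h import *
c=[568.8,-255.8]; p=[545.6,146.1]
r.movel([*c,140],rate=140)
r.move_to([*p,140],down(-0.098)); r.movel([*p,70],rate=90); r.pause(.3)
col,d=r.grab_frame("wrist"); T=pose(); s,ds=r.grab_frame("scene"); t,dt=r.grab_frame("side"); np.savez("o2.npz",col=col,d=d,T=T,s=s,ds=ds,t=t,dt=dt)
for n,k in (("scene",ds),("side",dt)):   # plug top face, now at z about 98
    P=cloud(n,k,np.array(T_of(n))); q=P[(np.hypot(P[...,0]-546,P[...,1]-146)<60)&(abs(P[...,2]-80)<14)]
    print(n,len(q),q.min(0).round(1),q.max(0).round(1))
im=np.hstack([cv2.resize(col,(400,300)),cv2.resize(s[90:230,200:387],(400,300))]); cv2.imwrite("pics/o2.png",im[:,:,::-1])
print(r.read_gripper_width(),r.read_finger_force(),T[:3,3],r.read_time_s())
E
```

```text
scene 326 [525.7 104.1  66. ] [569.3 181.6  93.9]
side 293 [503.1 102.3  66.1] [557.5 155.7  93.9]
0.18053582546279376 59.70140039920807 [545.8151546  146.12845061  70.33221169] 22.725
```

View pics/o2.png

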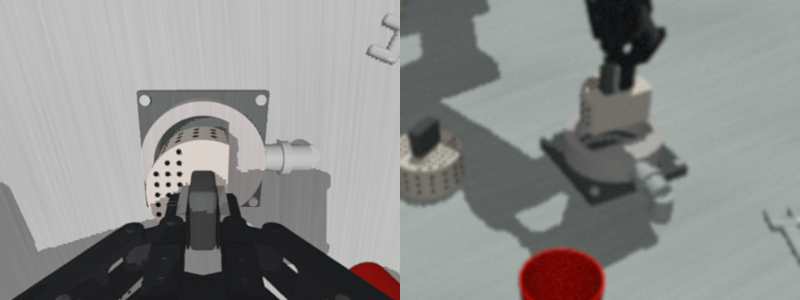

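The wrist view shows the plug over the pocket at (190,175) with its flat parallel to the pocket's, both facing the pipe (290,155). I check the offset of plug against bar from that same picture.

```bash
python3 - <<'E'
from h import *
z=np.load("o2.npz"); M=np.array(r.camera_model("wrist")["T_tool_cam"]); Q=cloud("wrist",z["d"],M)
def circ(A): x=np.linalg.lstsq(np.c_[2*A,np.ones(len(A))],(A**2).sum(1),rcond=None)[0]; return x[:2].round(1),np.sqrt(x[2]+x[:2]@x[:2]).round(1)
q=Q.reshape(-1,3); h=70.3-q[:,2]        # world z
p=q[(abs(h-98)<4)&(abs(q[:,1])<45)&(abs(q[:,0])<45)]; print("plug top",len(p),p.min(0),p.max(0))
side=q[(h>64)&(h<92)&(q[:,0]>5)&(np.hypot(q[:,0],q[:,1])<50)&(q[:,1]<10)]; print("plug wall circle",len(side),circ(side[:,:2]),h[(h>60)&(h<95)].size)
m=((abs(70.3-Q[...,2]-42)<4)&(np.hypot(Q[...,0],Q[...,1])<70)); s=Q[m][:,:2]; rho=np.hypot(*s.T)
ang=np.degrees(np.arctan2(s[:,0],s[:,1])); o=[]
for a in list(range(30,180,5)):
    k=(abs(ang-a)<2.5); 
    if k.any(): o.append(s[k][np.argmax(rho[k])])
print("rim outer",len(o),circ(np.array(o)))
fl=q[(h>64)&(h<96)&(q[:,0]>20)&(q[:,0]<36)&(abs(q[:,1])<30)]; print("flat y max",np.percentile(fl[:,1],[95,99]))
E
```

```text
plug top 5872 [-23.44660108 -40.61027888 -31.46290806] [ 39.449155    16.46342659 -23.71442321]
plug wall circle 793 (array([-0.9, -0.5]), np.float64(40.1)) 1140
rim outer 30 (array([-0.5, -0.4]), np.float64(58.0))
flat y max [15.78573208 16.25257191]
```

Plug and pot axes agree within 1 mm. I lower it.

```bash
python3 - <<'E'
from h import *
p=[545.6,146.1]
r.movel([*p,34],rate=50,force_limit=15); print(r.read_tcp_pos(),r.read_contact_force())
hit=r.movel([*p,22],rate=15,force_limit=6); z=r.read_tcp_pos(); print(hit,z,r.read_contact_force(),r.read_gripper_width())
if z[2]<27.5:
    r.set_gripper(0.5); r.pause(.2)
    r.movel([*p,90],rate=100); r.movel([*p,230],rate=200); r.pause(.3)
    T=pose(); c,d=r.grab_frame("wrist"); P=cloud("wrist",d,T_of("wrist",T))
    from fit import bar
    print(bar(P,p,86)); m=(np.hypot(P[...,0]-p[0],P[...,1]-p[1])<38)
    print("plug top z",np.median(P[m&(abs(P[...,2]-52)<8)][:,2]),"bar top",np.median(P[m&(abs(P[...,2]-86)<6)][:,2]))
    cv2.imwrite("pics/end.png",cv2.resize(c[:,:,::-1],(640,480)))
print(r.read_gripper_width(),r.read_time_s())
E
```

```text
[545.93240431 146.11381373  34.28640251] [-0.42342925  0.08223812 -2.89918742]
True [545.54664684 146.11177347  24.17687555] [-0.92511092  0.19007121  3.83887575] 0.17657640366557117
(array([545.0637207 , 146.19415283]), (39.01750946044922, 14.501383781433105), np.float64(-0.0986088656823636), array([-9.98351068,  3.39343086]))
plug top z 53.07980426949973 bar top 86.86160870701787
0.5034362554596982 26.8333
```

View pics/end.png

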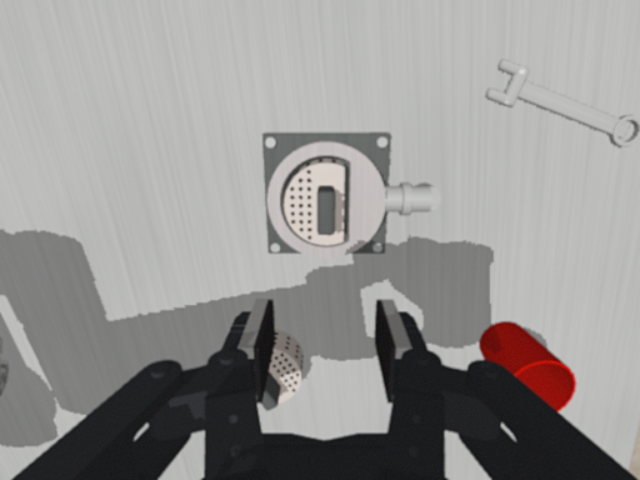

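The insert sits in the pocket at (322,200), flat to flat on the pipe side and at the home height (plug top 53, bar top 87 mm). The round strainer and cup are undisturbed, so I hand in.

```bash
python3 -c "
from cell import r
print(r.close_job())"
```

```text
the job is handed in; nothing more can be done
None
```

The D-shaped insert is home in the pot with flats matched, released, and the job is handed in at about 27 s (no verdict was returned); the first grasp closed on air because the fingers end about 34 mm short of the stated TCP, which I corrected for.

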